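# Seat a tube-rack clamp screw, back it off a quarter turn and hold

### The job

Slide the rack of purple-capped tubes all the way home under the clamp bridge, up against its end stop. Then turn the black thumbscrew on the bridge clockwise until it seats, back it off a quarter turn so that the caps are not squeezed, and finish while still gripping the thumbscrew at that setting: I will tighten the lock ring while you hold it. Leave the other things on the bench where they are.

Things in the scene. Friction and masses are not known exactly. Their poses are not given: they have to be found in the camera images.
- clamp_station: Rack clamp station, fixed to the bench: ivory base 160 x 345 x 12 mm (its y from -95 to +250), guide rails, aluminium bridge (40 mm wide in y, 156 mm in x, underside 125, top 140 mm up, posts at x = +-70 mm). Origin: on the bench below the thumbscrew's axis, z up. The rack slides along the station's -y to the dark end stop. Place and yaw vary.
- rack (a joint): Travel of the rack in m: 0 = fully out (to the station's +y), 0.130 = home under the bridge at the end stop, a hard stop. Starts 70 to 120 mm short of home; 2 N of friction, stays where left. The carriage carries 16 purple-capped tubes (block 90 x 96 mm, cap tops 109 mm above the bench), which pass under the bridge.
- rack_handle (a point): Grip point of the upright orange handle at the rack's trailing (+y) end: a plate 14 mm thick (station x), 34 mm wide (station y), rising to 117 mm above the bench. Point: on its mid-plane, 101 mm above the bench, 52 mm beyond the tube block's face; with the rack home it is 100 mm from the thumbscrew's axis. Moves with the rack.
- screw (a joint): Turn of the thumbscrew in rad, growing clockwise from above. Seats at 3.14 (hard stop), when the rubber bar under the bridge meets the caps; a quarter turn back from the seat is 1.57. Starts anywhere from 0.6 to 2.1. The knob stays at one height as it turns; friction 0.06 N m, stays where left.
- screw_grip (a point): On the thumbscrew's axis, 178 mm above the bench, where to grip its black upright wing: 44 mm long (this frame's x), 12 mm thick (y), 36 mm high, top 12 mm above this point; under it a steel collar 28 mm across. White mark on top at the -x end. Seated, these axes are parallel to the station's, mark to the station's -x; a quarter turn back the mark is to the station's -y. Turns with the screw.
- spare_rack: Bystander: loose white block with eight red caps, 70 x 110 mm, 67 mm high. Origin under its centre. Leave it.
- dish: Bystander: loose shallow glass dish, 80 mm across, 16 mm high. Origin under its centre. Leave it.
- beaker: Bystander: loose glass beaker, 56 mm across, 70 mm high. Origin under its centre. Leave it.
- timer: Bystander: loose blue bench timer, 50 x 70 mm, 24 mm high. Origin under its centre. Leave it.

How it is judged:
By the outcome, as a careful person would: the job done as asked, in the order asked, and still so for the second after the job is handed in, while the arm keeps its last pose, push and grip.
It also fails if it takes over 72 s, if anything falls off the work surface, if the arm or the gripper's body presses on something with over 40 N, if the wrist force passes 120 N, or if a joint passes its speed limit or range.

### The arm

A 6-joint arm with a two-finger parallel gripper is mounted at the origin on the work surface. World frame = base frame: x ahead of the robot, y to its left, z up, the work surface at z = 0. Lengths are in m, angles in rad, forces in N, time in s.
With the tool pointing down it reaches from about 0.375 to 0.9 m from the base axis. Payload 3.1 kg.
Tool frame: the origin (TCP) lies between the finger pads, 19 mm behind the fingertips; this is the grasp point; z points along the fingers, y is the line along which they close (so a half turn about z gives the same grasp; the last joint's range is limited). The gripper opens to 87 mm and grips with 3 to 60 N. Pads are 19 mm wide; open, the fingers measure 117 mm over their backs; the gripper's body (75 mm by 190 mm) begins 51 mm behind the grasp point.
Start: joints at [-1.5, 0.527, 1.433, -0, 1.181, -0.178], TCP at [0.154, -0.606, 0.241] pointing down, gripper open.
Joint ranges: [-3.08, 3.08], [-0.75, 2.2], [0.22, 2.44], [-1.43, 4.57], [0, 2.65], [-2.85, 2.85]. Speed limits (rad/s): [2.79, 2.79, 3.14, 3.14, 3.14, 3.14].

### API

Orientations are given as a unit quaternion [x, y, z, w].
In Python, from rig import get_obs, camera, hand_in, cut_out gives the robot as it stands.
- The arm moves only by the tool step_arm, never from a script. Its argument "rows" is a list of rows, each a list of 6 numbers: the shift along the world's x, y, z in m, then the turn, a rotation vector about the world's x, y, z in degrees. A call has 1 to 12 rows; each row shifts and turns the commanded pose from where the row before left it; what a row does not reach is not made up. A row lasts 1/8 s, in which the tool goes at most 62.5 mm and 10.7 degrees, less where a joint would pass 70% of its speed; a pose out of reach is approached as far as the arm can. A call is refused whole if a number of a shift passes 0.0625 or a number of a turn 10.7, either way. A call with a gripper value outside its range is refused whole. "jaw" is the finger opening in m, from 0 to 0.087, set as the call begins (left out, the last holds). The fingers move at their own pace and stop on an object; "squeeze" is the grip in N (left out, the last holds). Time passes only in rows, so rows that do not move let the fingers close. It gives the time, the measured TCP pose, the force, the opening and the grip force at its end, in the units of the state.
- get_obs(): the state, without advancing time (a new reading comes with each control period).
- camera(name): name is "scene" or "top"; returns a dict with "pixels" (400x640x3 uint8, blue, green, red), "depth" (400x640 float32, m along the optical axis (not along the pixel's ray), 0 where there is no reading), "fov_y" (degrees; the focal length in pixels is half the picture's height over the tangent of half this angle, whatever the lens; pixels are square), "cx", "cy" (the principal point, pixels), "k1" (the pictures are not rectified: a ray, as slopes to the right and down, at radius r is drawn at 1 + k1 r^2 times it, then the intrinsics apply), "extrinsics" (4x4, takes a point from camera to world coordinates). Camera axes: x right, y up, looking along -z (the intrinsics and any distortion apply to the point x, -y, -z); pixel columns grow to the right and rows downward; lengths in m; the calibration is good to about 2 mm. A picture is of the moment at which its call begins.
- hand_in(): hands the job in; it is judged then, once.
Trained networks look in the newest picture that a camera, given by its name, has taken for a name from the list of things; names that differ only in an ending like _2 or _b are one class to them, and where a whole thing is asked for, a point or a joint stands for the part that bears it (a point fixed in the world has none). Each returns a list of dicts, best first, with "confidence" (0 to 1); they miss things now and then, are a little off and sometimes report something else, mostly with a low value. They report only what shows in the picture. A call takes as long as a camera call.
- cut_out(label, camera): "region" (400x640 bool, what is visible of it) and "extent" ([centre column, centre row, width, height] in pixels, round what is visible of it).
The state is a dict: "time": time; "q": joint angles; "joint_velocities": joint speeds; "joint_torque": joint torques, N m; "position": TCP position; "tool_rot": TCP orientation; "ft_force": force on the tool from outside, world axes, zero at the start; "moment": the same for the moment, N m; "grip_width": finger opening in m; "grip_force": force on a finger pad.
Only numpy, scipy, OpenCV 4.12 (cv2) and the standard library are available. Lean on these libraries where they do the work, as an engineer would, in place of code of your own. Each camera call takes 0.05 s, during which the arm holds its last target. There are 200 camera calls.

## Working session

There is one attempt and no reset: what is moved stays moved. The work goes in short steps, Python scripts to look and compute and a tool call to move; the robot and the scene stay as the last step left them, time stands still between calls to the robot, and variables do not carry over. Pictures are saved under pics/ and viewed, at most 10 in all, crops included, and the job is handed in when it is done.

Besides the shell and the picture viewer there is one more tool, called after "Emit:" by a JSON object that holds its "fn" and its "kwargs", one argument or row to a line. step_arm: Moves the arm, as the interface text tells. Its arguments: {"type":"object","properties":{"rows":{"type":"array"},"jaw":{"type":"number"},"squeeze":{"type":"number"}},"required":["rows"]}

```bash
mkdir -p pics; cat > h.py <<'E'
import numpy as np, cv2
from rig import get_obs, camera, hand_in, cut_out
def cloud(c):
    h,w=c["depth"].shape; f=h/2/np.tan(np.radians(c["fov_y"])/2)
    v,u=np.mgrid[:h,:w]; K=np.array([[f,0,c["cx"]],[0,f,c["cy"]],[0,0,1.]])
    pts=np.stack([u,v],-1).reshape(-1,1,2).astype(float)
    s=cv2.undistortPoints(pts,K,np.array([c["k1"],0,0,0,0.])).reshape(h,w,2)
    d=c["depth"]; P=np.stack([s[...,0]*d,-s[...,1]*d,-d],-1)
    E=np.array(c["extrinsics"]); W=P@E[:3,:3].T+E[:3,3]; W[d==0]=np.nan
    return W
E
cat > a.py <<'E'
from h import *
for n in ["top","scene"]:
    c=camera(n); W=cloud(c); cv2.imwrite(f"pics/{n}0.png",c["pixels"]); np.save(f"{n}0.npy",W)
    print(n,c["fov_y"],c["k1"],np.round(c["extrinsics"],3).tolist())
    for l in ["clamp_station","rack","rack_handle","screw","screw_grip","spare_rack","dish","beaker","timer"]:
        for r in cut_out(l,n)[:2]:
            p=W[r["region"]]; p=p[~np.isnan(p[:,0])]
            if len(p): print(l,round(r["confidence"],2),np.round(r["extent"]),len(p),np.round(np.median(p,0),3),np.round(np.percentile(p,2,axis=0),3),np.round(np.percentile(p,98,axis=0),3))
o=get_obs(); print(o["time"],o["position"],o["tool_rot"],o["grip_width"])
E
python3 a.py
```

```text
top 57.47275222092108 -0.05964104941116525 [[-0.013, 0.983, -0.181, 0.469], [-0.999, -0.018, -0.028, -0.086], [-0.031, 0.181, 0.983, 0.836], [0.0, 0.0, 0.0, 1.0]]
clamp_station 0.64 [295. 246. 162. 104.] 11033 [ 0.513 -0.011  0.025] [ 0.428 -0.166  0.009] [0.604 0.161 0.152]
rack 0.64 [276. 248.  95.  60.] 3532 [0.508 0.026 0.067] [ 0.461 -0.055  0.022] [0.557 0.117 0.116]
rack_handle 0.57 [275. 250.  95.  56.] 3440 [0.508 0.026 0.067] [ 0.462 -0.054  0.022] [0.556 0.117 0.116]
screw 0.68 [326. 234.  20.  18.] 236 [ 0.527 -0.08   0.188] [ 0.517 -0.099  0.146] [ 0.54  -0.06   0.192]
screw_grip 0.76 [324. 232.  21.  12.] 236 [ 0.527 -0.08   0.188] [ 0.517 -0.1    0.143] [ 0.54  -0.06   0.192]
spare_rack 0.92 [299. 164.  49.  38.] 1640 [ 0.698 -0.014  0.045] [ 0.668 -0.068  0.01 ] [0.735 0.038 0.068]
dish 0.66 [406. 221.  32.  28.] 919 [ 0.568 -0.259  0.008] [ 0.533 -0.293  0.001] [ 0.601 -0.223  0.017]
beaker 0.7 [377. 164.  25.  31.] 592 [ 0.703 -0.188  0.034] [ 0.669 -0.211 -0.   ] [ 0.72  -0.162  0.071]
timer 0.7 [250. 181.  38.  24.] 635 [0.667 0.099 0.022] [0.64  0.065 0.011] [0.6
[... 770 characters left out ...]
 [ 0.525 -0.095  0.148] [ 0.542 -0.056  0.191]
screw_grip 0.96 [351. 162.  25.  30.] 491 [ 0.534 -0.075  0.173] [ 0.524 -0.097  0.145] [ 0.542 -0.056  0.191]
spare_rack 0.71 [317. 285.  74.  66.] 2975 [ 0.718 -0.003  0.044] [ 0.671 -0.065 -0.001] [0.74  0.042 0.067]
dish 0.7 [271. 187.  37.  22.] 706 [ 0.561 -0.263  0.008] [ 0.529 -0.295 -0.   ] [ 0.6   -0.223  0.016]
beaker 0.69 [251. 231.  29.  42.] 991 [ 0.697 -0.184  0.046] [ 0.67 -0.21 -0.  ] [ 0.722 -0.159  0.07 ]
timer 0.79 [380. 313.  44.  47.] 1218 [0.677 0.103 0.021] [0.645 0.066 0.001] [0.704 0.138 0.024]
1.0 [ 0.15391531 -0.60573902  0.24125635] [ 9.92271880e-01  1.24082695e-01 -2.16169064e-06  1.13648890e-05] 0.08665061754462948
```

```bash
cat > b.py <<'E'
from h import *
t=cv2.imread("pics/top0.png"); s=cv2.imread("pics/scene0.png")
cv2.imwrite("pics/v1.png",np.vstack([cv2.resize(t[170:320,180:440],(780,450),interpolation=cv2.INTER_CUBIC)]))
cv2.imwrite("pics/v2.png",cv2.resize(s[120:330,250:510],(741,598),interpolation=cv2.INTER_CUBIC))
for n,im in [("top",t),("scene",s)]:
    W=np.load(n+"0.npy"); X,Y,Z=W[...,0],W[...,1],W[...,2]
    hsv=cv2.cvtColor(im,cv2.COLOR_BGR2HSV)
    box=(X>.4)&(X<.63)&(Y>-.22)&(Y<.22)
    org=(hsv[...,0]>5)&(hsv[...,0]<20)&(hsv[...,1]>120)
    for nm,m in [("wingtop",box&(Z>.184)&(Z<.2)),("bridge",box&(Z>.135)&(Z<.145)),("base",box&(Z>.009)&(Z<.015)),("caps",box&(Z>.1)&(Z<.112)&~org),("handletop",box&org&(Z>.112)&(Z<.122)),("handle",box&org&(Z>.03))]:
        if m.sum()<4: print(n,nm,m.sum());continue
        p=W[m]; r=cv2.minAreaRect((p[:,:2]*1000).astype(np.float32))
        print(n,nm,m.sum(),"c",np.round(r[0],1),"sz",np.round(r[1],1),"ang",round(r[2],1),"mean",np.round(p.mean(0),4),"zmax",p[:,2].max().round(3))
E
python3 b.py
```

```text
top wingtop 142 c [529.  -79.4] sz [10.4 43.2] ang 11.3 mean [ 0.5287 -0.0795  0.1891] zmax 0.192
top bridge 1461 c [528.9 -79.5] sz [154.4  40.1] ang 9.7 mean [ 0.5266 -0.0799  0.1398] zmax 0.145
top base 3840 c [521.2 -27.3] sz [160.7 396.1] ang 9.6 mean [ 0.5112 -0.0032  0.0118] zmax 0.015
top caps 825 c [512.5  24.7] sz [ 81.3 124.3] ang 9.5 mean [0.5151 0.0036 0.1084] zmax 0.112
top handletop 104 c [498.8 101. ] sz [12.4 32.3] ang 9.4 mean [0.4987 0.101  0.1164] zmax 0.119
top handle 185 c [515.2  12.2] sz [ 24.7 212.3] ang 6.8 mean [0.5    0.0807 0.1061] zmax 0.145
scene wingtop 143 c [530.1 -76.8] sz [12.3 43.2] ang 11.9 mean [ 0.5311 -0.0763  0.1884] zmax 0.191
scene bridge 914 c [530.6 -77.1] sz [155.9  40.2] ang 9.4 mean [ 0.5486 -0.0714  0.1397] zmax 0.145
scene base 3040 c [522.  -27.3] sz [161.1 398.4] ang 9.4 mean [0.5402 0.0444 0.0114] zmax 0.015
scene caps 1096 c [537.6  18.9] sz [198.3 155.6] ang 87.0 mean [ 0.525  -0.0007  0.1068] zmax 0.112
scene handletop 119 c [500.3 102.9] sz [14.5 32.2] ang 9.8 mean [0.5016 0.1035 0.1159] zmax 0.119
scene handle 653 c [533.3  17.4] sz [ 41.4 213.5] ang 12.8 mean [0.508  0.0912 0.0857] zmax 0.189
```

View pics/v1.png

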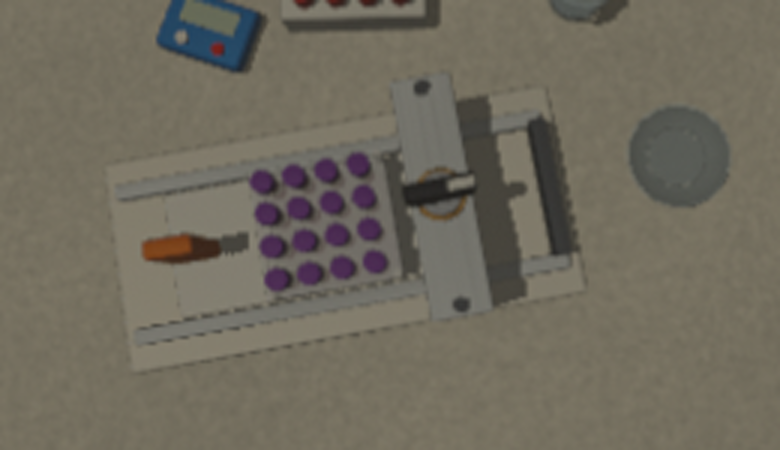

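View pics/v2.png

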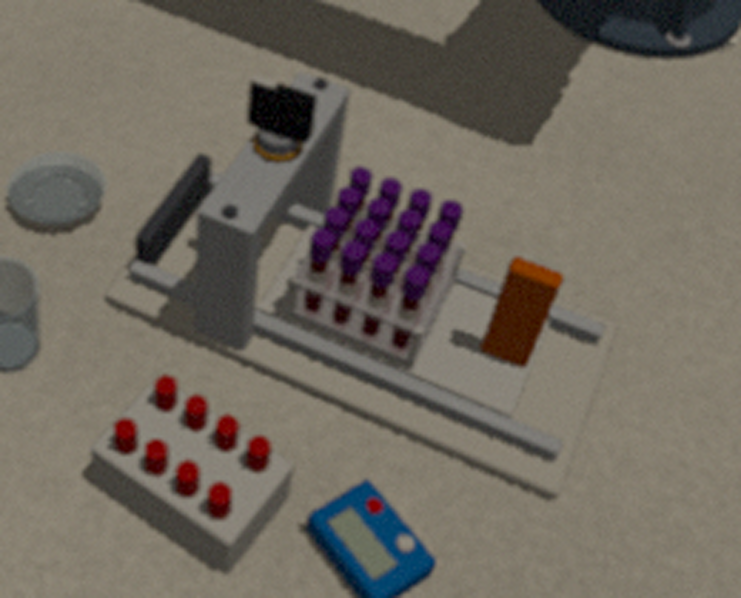

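The top view shows the station yawed about 9.5°, with the handle at the +y end (crop px 180,248). The white mark is at the wing's right end (crop px 460,184), so it points to the station's -y. The screw is therefore near 1.53 rad, and the rack is about 82 mm short of home. The scene view agrees and shows a clear path above. I'll go over the handle first.

Emit:
{"fn": "step_arm", "kwargs": {
  "rows": [
    [0.025,0.03,0.001,0,0,4],
    [0.025,0.03,0.001,0,0,4],
    [0.025,0.03,0.001,0,0,4],
    [0.025,0.03,0.001,0,0,4],
    [0.025,0.03,0.001,0,0,4],
    [0.025,0.03,0.001,0,0,4],
    [0.025,0.03,0.001,0,0,4],
    [0.025,0.03,0.001,0,0,4],
    [0.025,0.03,0.001,0,0,4],
    [0.025,0.03,0.001,0,0,4],
    [0.025,0.03,0.001,0,0,4],
    [0.025,0.03,0.001,0,0,4]
  ],
  "jaw": 0.087
}}

```text
time: 2.5
position: [0.4548, -0.2448, 0.2535]
tool_rot: [0.855, 0.518, 0.0, 0.0]
ft_force: [-0.3, -0.9, 0.2]
grip_width: 0.087
grip_force: 0.0
```

Emit:
{"fn": "step_arm", "kwargs": {
  "rows": [
    [0.004,0.029,0,0,0,3.1],
    [0.004,0.029,0,0,0,3.1],
    [0.004,0.029,0,0,0,3.1],
    [0.004,0.029,0,0,0,3.1],
    [0.004,0.029,0,0,0,3.1],
    [0.004,0.029,0,0,0,3.1],
    [0.004,0.029,0,0,0,3.1],
    [0.004,0.029,0,0,0,3.1],
    [0.004,0.029,0,0,0,3.1],
    [0.004,0.029,0,0,0,3.1],
    [0.004,0.029,0,0,0,3.1],
    [0.004,0.029,0,0,0,3.1],
    [0,0,0,0,0,0]
  ]
}}

```text
$.rows: bad value
```

Emit:
{"fn": "step_arm", "kwargs": {
  "rows": [
    [0.004,0.029,0,0,0,3.1],
    [0.004,0.029,0,0,0,3.1],
    [0.004,0.029,0,0,0,3.1],
    [0.004,0.029,0,0,0,3.1],
    [0.004,0.029,0,0,0,3.1],
    [0.004,0.029,0,0,0,3.1],
    [0.004,0.029,0,0,0,3.1],
    [0.004,0.029,0,0,0,3.1],
    [0.004,0.029,0,0,0,3.1],
    [0.004,0.029,0,0,0,3.1],
    [0.004,0.029,0,0,0,3.1],
    [0,0.029,0,0,0,3.1]
  ]
}}

```text
time: 4.0
position: [0.4984, 0.1032, 0.2534]
tool_rot: [0.646, 0.764, 0.0, 0.0]
ft_force: [-0.1, 0.4, 0.8]
grip_width: 0.0871
grip_force: 0.0
```

Emit:
{"fn": "step_arm", "kwargs": {
  "rows": [
    [0,0,0,0,0,0],
    [0,0,0,0,0,0]
  ]
}}

```text
time: 4.25
position: [0.498, 0.1019, 0.2533]
tool_rot: [0.646, 0.763, -0.0, 0.0]
ft_force: [0.1, -0.2, -0.2]
grip_width: 0.0871
grip_force: 0.0
```

Emit:
{"fn": "step_arm", "kwargs": {
  "rows": [
    [0.0015,0,-0.02,0,0,0],
    [0,0,-0.02,0,0,0],
    [0,0,-0.02,0,0,0],
    [0,0,-0.02,0,0,0],
    [0,0,-0.02,0,0,0],
    [0,0,-0.02,0,0,0],
    [0,0,-0.02,0,0,0],
    [0,0,-0.012,0,0,0],
    [0,0,0,0,0,0]
  ]
}}

```text
time: 5.38
position: [0.4991, 0.1016, 0.1006]
tool_rot: [0.647, 0.763, -0.001, -0.001]
ft_force: [-0.1, 0.8, -0.0]
grip_width: 0.0871
grip_force: 0.0
```

Emit:
{"fn": "step_arm", "kwargs": {
  "rows": [
    [0,0,0,0,0,0],
    [0,0,0,0,0,0],
    [0,0,0,0,0,0],
    [0,0,0,0,0,0],
    [0,0,0,0,0,0],
    [0,0,0,0,0,0]
  ],
  "jaw": 0.0,
  "squeeze": 20
}}

```text
time: 6.12
position: [0.4994, 0.1023, 0.1013]
tool_rot: [0.646, 0.763, -0.0, 0.0]
ft_force: [-0.4, -0.8, -0.2]
grip_width: 0.0349
grip_force: 0.0
```

Emit:
{"fn": "step_arm", "kwargs": {
  "rows": [
    [0,0,0,0,0,0],
    [0,0,0,0,0,0],
    [0,0,0,0,0,0],
    [0,0,0,0,0,0]
  ]
}}

```text
time: 6.62
position: [0.5001, 0.1024, 0.1013]
tool_rot: [0.646, 0.763, 0.0, 0.0]
ft_force: [1.2, 0.8, -2.2]
grip_width: 0.0136
grip_force: 20.0
```

Emit:
{"fn": "step_arm", "kwargs": {
  "rows": [
    [0.0012,-0.0074,0,0,0,0],
    [0.0012,-0.0074,0,0,0,0],
    [0.0012,-0.0074,0,0,0,0],
    [0.0012,-0.0074,0,0,0,0],
    [0.0012,-0.0074,0,0,0,0],
    [0.0012,-0.0074,0,0,0,0],
    [0.0012,-0.0074,0,0,0,0],
    [0.0012,-0.0074,0,0,0,0],
    [0.0012,-0.0074,0,0,0,0],
    [0.0012,-0.0074,0,0,0,0],
    [0,0,0,0,0,0]
  ]
}}

```text
time: 8.0
position: [0.5126, 0.0268, 0.1013]
tool_rot: [0.647, 0.763, 0.0, 0.001]
ft_force: [5.9, -1.0, -4.8]
grip_width: 0.0141
grip_force: 20.0
```

Emit:
{"fn": "step_arm", "kwargs": {
  "rows": [
    [0.0003,-0.002,0,0,0,0],
    [0.0003,-0.002,0,0,0,0],
    [0,0,0,0,0,0]
  ]
}}

```text
time: 8.38
position: [0.513, 0.024, 0.1013]
tool_rot: [0.647, 0.763, 0.001, 0.001]
ft_force: [6.0, 2.2, -4.6]
grip_width: 0.0141
grip_force: 20.0
```

Emit:
{"fn": "step_arm", "kwargs": {
  "rows": [
    [0.0001,-0.0015,0,0,0,0],
    [0.0001,-0.0015,0,0,0,0],
    [0,0,0,0,0,0]
  ]
}}

```text
time: 8.75
position: [0.5135, 0.0212, 0.1013]
tool_rot: [0.647, 0.763, 0.001, 0.001]
ft_force: [5.5, 1.9, -4.9]
grip_width: 0.0137
grip_force: 20.0
```

Emit:
{"fn": "step_arm", "kwargs": {
  "rows": [
    [0.0001,-0.0015,0,0,0,0],
    [0,0,0,0,0,0]
  ]
}}

```text
time: 9.0
position: [0.5137, 0.0197, 0.1013]
tool_rot: [0.647, 0.763, 0.001, 0.001]
ft_force: [6.9, 2.4, -5.0]
grip_width: 0.0137
grip_force: 20.0
```

Emit:
{"fn": "step_arm", "kwargs": {
  "rows": [
    [0.0001,-0.0015,0,0,0,0],
    [0,0,0,0,0,0]
  ]
}}

```text
time: 9.25
position: [0.5137, 0.0196, 0.1013]
tool_rot: [0.647, 0.762, 0.002, 0.0]
ft_force: [7.9, 7.9, -5.4]
grip_width: 0.0142
grip_force: 20.0
```

Emit:
{"fn": "step_arm", "kwargs": {
  "rows": [
    [0.0001,-0.0015,0,0,0,0],
    [0,0,0,0,0,0]
  ]
}}

```text
time: 9.5
position: [0.5137, 0.0195, 0.1013]
tool_rot: [0.647, 0.762, 0.003, -0.0]
ft_force: [8.2, 13.6, -4.4]
grip_width: 0.0138
grip_force: 20.0
```

The rack stopped hard at y=0.0195 with the force rising, which matches home. I'll release it and rise.

Emit:
{"fn": "step_arm", "kwargs": {
  "rows": [
    [-0.0005,0.002,0,0,0,0],
    [0,0,0,0,0,0]
  ]
}}

```text
time: 9.75
position: [0.5137, 0.0196, 0.1013]
tool_rot: [0.647, 0.763, 0.002, 0.001]
ft_force: [6.7, 5.4, -5.2]
grip_width: 0.0137
grip_force: 20.0
```

Emit:
{"fn": "step_arm", "kwargs": {
  "rows": [
    [0,0,0,0,0,0],
    [0,0,0,0,0,0],
    [0,0,0,0,0,0],
    [0,0,0,0,0,0],
    [0,0,0,0,0,0]
  ],
  "jaw": 0.06
}}

```text
time: 10.38
position: [0.5117, 0.0187, 0.1013]
tool_rot: [0.646, 0.763, -0.0, -0.0]
ft_force: [0.7, 0.2, 1.0]
grip_width: 0.055
grip_force: 0.0
```

Emit:
{"fn": "step_arm", "kwargs": {
  "rows": [
    [0,0,0.02,0,0,0],
    [0,0,0.02,0,0,0],
    [0,0,0.03,0,0,0],
    [0,0,0.03,0,0,0],
    [0,0,0.03,0,0,0],
    [0,0,0.02,0,0,0],
    [0,0,0,0,0,0]
  ]
}}

```text
time: 11.25
position: [0.5128, 0.0186, 0.2527]
tool_rot: [0.646, 0.763, 0.001, 0.002]
ft_force: [0.2, -0.1, 0.0]
grip_width: 0.0603
grip_force: 0.0
```

```bash
sed -e 's/{n}0/{n}1/g' a.py > a1.py; python3 a1.py | grep -v extr | tail -1; sed -e 's/top0/top1/;s/scene0/scene1/;s/0.npy/1.npy/;/pics.v/d' b.py > b1.py; python3 b1.py
```

```text
12.25 [0.5120443  0.0187668  0.25129774] [6.46425567e-01 7.62977052e-01 2.92413990e-05 4.85551132e-05] 0.06009936863668699
top wingtop 140 c [528.7 -79.4] sz [10.4 43.1] ang 11.5 mean [ 0.5287 -0.0795  0.1891] zmax 0.193
top bridge 1467 c [528.8 -79.6] sz [154.3  40.1] ang 9.6 mean [ 0.5267 -0.0798  0.1398] zmax 0.145
top base 1234 c [530.9 -93.1] sz [157.9 261.6] ang 9.4 mean [ 0.5212 -0.0911  0.0117] zmax 0.015
top caps 383 c [525.3 -58.6] sz [ 77.8 124.6] ang 9.4 mean [ 0.5284 -0.0795  0.1085] zmax 0.112
top handletop 22 c [514.4   6. ] sz [9.8 6.3] ang 0.5 mean [0.5143 0.006  0.1159] zmax 0.119
top handle 58 c [502.9 -19.1] sz [64.7 81.3] ang 55.7 mean [0.5099 0.0011 0.1226] zmax 0.325
scene wingtop 144 c [529.9 -77.1] sz [13.  42.8] ang 9.7 mean [ 0.5311 -0.076   0.1884] zmax 0.192
scene bridge 908 c [529.5 -77.4] sz [156.7  40.4] ang 9.4 mean [ 0.5483 -0.0715  0.1397] zmax 0.145
scene base 4191 c [522.2 -27.1] sz [161.7 398.1] ang 9.5 mean [0.5244 0.0737 0.0115] zmax 0.015
scene caps 550 c [536.3 -71.1] sz [126.7 124. ] ang 47.5 mean [ 0.5397 -0.0627  0.1066] zmax 0.112
scene handletop 113 c [513.7  20. ] sz [15.6 33.2] ang 7.7 mean [0.5153 0.0212 0.1157] zmax 0.118
scene handle 795 c [536.1  21.4] sz [148.7 170.7] ang 42.0 mean [0.5231 0.0177 0.146 ] zmax 0.479
```

Emit:
{"fn": "step_arm", "kwargs": {
  "rows": [
    [0.0035,-0.0194,0,0,0,0.3],
    [0.0035,-0.0194,0,0,0,0.3],
    [0.0035,-0.0194,0,0,0,0.3],
    [0.0035,-0.0194,0,0,0,0.3],
    [0.0035,-0.0194,0,0,0,0.3],
    [0,0,0,0,0,0],
    [0,0,0,0,0,0]
  ]
}}

```text
time: 13.12
position: [0.5292, -0.0776, 0.2511]
tool_rot: [0.636, 0.771, 0.0, -0.0]
ft_force: [-0.1, 0.2, 0.3]
grip_width: 0.0605
grip_force: 0.0
```

Emit:
{"fn": "step_arm", "kwargs": {
  "rows": [
    [0,0,-0.015,0,0,0],
    [0,0,-0.015,0,0,0],
    [0,0,-0.015,0,0,0],
    [0,0,-0.015,0,0,0],
    [0,0,-0.012,0,0,0],
    [0,0,0,0,0,0]
  ]
}}

```text
time: 13.88
position: [0.5288, -0.078, 0.178]
tool_rot: [0.636, 0.771, -0.0, -0.001]
ft_force: [0.1, -0.2, 0.3]
grip_width: 0.0601
grip_force: 0.0
```

Emit:
{"fn": "step_arm", "kwargs": {
  "rows": [
    [0.0005,-0.0004,0,0,0,0],
    [0,0,0,0,0,0],
    [0,0,0,0,0,0],
    [0,0,0,0,0,0],
    [0,0,0,0,0,0],
    [0,0,0,0,0,0],
    [0,0,0,0,0,0],
    [0,0,0,0,0,0]
  ],
  "jaw": 0.0,
  "squeeze": 30
}}

```text
time: 14.88
position: [0.5301, -0.0786, 0.1793]
tool_rot: [0.636, 0.771, 0.0, 0.0]
ft_force: [0.8, -0.2, -0.1]
grip_width: 0.0117
grip_force: 30.0
```

```bash
cat > s.py <<'E'
from h import *
from scipy.spatial.transform import Rotation as R
o=get_obs(); x=R.from_quat(o["tool_rot"]).as_matrix()[:,1]
print(round(o["time"],2),"yaw_y",np.degrees(np.arctan2(x[1],x[0])).round(2),np.round(o["position"],4),"M",np.round(o["moment"],2),"F",np.round(o["ft_force"],1),round(o["grip_width"],4),round(o["grip_force"],1),"q6",round(o["q"][5],2))
E
python3 s.py
```

```text
14.88 yaw_y 10.95 [ 0.5301 -0.0786  0.1793] M [-0.   -0.17  0.  ] F [ 0.8 -0.2 -0.1] 0.0117 30.0 q6 -0.55
```

Emit:
{"fn": "step_arm", "kwargs": {
  "rows": [
    [0,0,0,0,0,-4],
    [0,0,0,0,0,-8],
    [0,0,0,0,0,-8],
    [0,0,0,0,0,-8],
    [0,0,0,0,0,-8],
    [0,0,0,0,0,-8],
    [0,0,0,0,0,-8],
    [0,0,0,0,0,-8],
    [0,0,0,0,0,-8],
    [0,0,0,0,0,-8],
    [0,0,0,0,0,-4],
    [0,0,0,0,0,0]
  ]
}}

```text
time: 16.38
position: [0.5301, -0.0786, 0.1793]
tool_rot: [0.983, 0.182, 0.0, -0.0]
ft_force: [0.0, 0.0, 1.8]
grip_width: 0.0117
grip_force: 30.0
```

```bash
python3 s.py
```

```text
16.38 yaw_y -69.01 [ 0.5301 -0.0786  0.1793] M [ 0.02 -0.03 -0.06] F [0.  0.  1.8] 0.0117 30.0 q6 0.85
```

Emit:
{"fn": "step_arm", "kwargs": {
  "rows": [
    [0,0,0,0,0,-5],
    [0,0,0,0,0,-5],
    [0,0,0,0,0,0]
  ]
}}

```text
time: 16.75
position: [0.5301, -0.0786, 0.1793]
tool_rot: [0.995, 0.096, 0.0, -0.0]
ft_force: [-0.3, -0.4, 1.0]
grip_width: 0.0114
grip_force: 30.0
```

```bash
python3 s.py
```

```text
16.75 yaw_y -78.95 [ 0.5301 -0.0786  0.1793] M [ 0.06  0.   -0.03] F [-0.3 -0.4  1. ] 0.0114 30.0 q6 1.02
```

Emit:
{"fn": "step_arm", "kwargs": {
  "rows": [
    [0,0,0,0,0,-2],
    [0,0,0,0,0,0]
  ]
}}

```text
time: 17.0
position: [0.53, -0.0786, 0.1793]
tool_rot: [0.997, 0.079, -0.0, 0.0]
ft_force: [0.2, 0.9, 1.2]
grip_width: 0.0122
grip_force: 30.0
```

```bash
python3 s.py
```

```text
17.0 yaw_y -80.96 [ 0.53   -0.0786  0.1793] M [0.12 0.05 0.23] F [0.2 0.9 1.2] 0.0122 30.0 q6 1.06
```

Emit:
{"fn": "step_arm", "kwargs": {
  "rows": [
    [0,0,0,0,0,-2],
    [0,0,0,0,0,0]
  ]
}}

```text
time: 17.25
position: [0.53, -0.0786, 0.1793]
tool_rot: [0.998, 0.061, -0.0, 0.0]
ft_force: [-0.6, 0.6, 2.4]
grip_width: 0.0118
grip_force: 30.0
```

```bash
python3 s.py
```

```text
17.25 yaw_y -82.98 [ 0.53   -0.0786  0.1793] M [0.11 0.09 0.61] F [-0.6  0.6  2.4] 0.0118 30.0 q6 1.09
```

The moment climbed from about 0 to 0.61 N m just past the expected seat angle of about -80°, so the screw is seated. I'll back it off to yaw ≈ +9.8°, a quarter turn from the contact angle.

Emit:
{"fn": "step_arm", "kwargs": {
  "rows": [
    [0,0,0,0,0,5],
    [0,0,0,0,0,9],
    [0,0,0,0,0,9],
    [0,0,0,0,0,9],
    [0,0,0,0,0,9],
    [0,0,0,0,0,9],
    [0,0,0,0,0,9],
    [0,0,0,0,0,9],
    [0,0,0,0,0,9],
    [0,0,0,0,0,9],
    [0,0,0,0,0,6.8],
    [0,0,0,0,0,0]
  ]
}}

```text
time: 18.75
position: [0.5301, -0.0787, 0.1793]
tool_rot: [0.645, 0.764, 0.0, 0.0]
ft_force: [0.1, -0.1, 1.4]
grip_width: 0.0116
grip_force: 30.0
```

Emit:
{"fn": "step_arm", "kwargs": {
  "rows": [
    [0,0,0,0,0,0],
    [0,0,0,0,0,0]
  ]
}}

```text
time: 19.0
position: [0.5301, -0.0787, 0.1793]
tool_rot: [0.645, 0.764, 0.0, 0.0]
ft_force: [0.1, -0.4, 2.8]
grip_width: 0.0117
grip_force: 30.0
```

```bash
python3 s.py; sed -e 's/{n}0/{n}2/g' a.py > a1.py; python3 a1.py | grep -E "screw|_rack|time|dish|beaker"; sed -e 's/top0/top2/;s/scene0/scene2/;s/0.npy/2.npy/;s/v1/v3/;s/v2/v4/' b.py > b1.py; python3 b1.py | grep -E "wing|handle|bridge"
```

```text
19.0 yaw_y 9.68 [ 0.5301 -0.0787  0.1793] M [ 0.06 -0.07  0.06] F [ 0.1 -0.4  2.8] 0.0117 30.0 q6 -0.52
spare_rack 0.73 [298. 156.  48.  25.] 719 [ 0.719 -0.032  0.045] [ 0.573 -0.069 -0.001] [0.753 0.041 0.481]
dish 0.68 [406. 222.  36.  33.] 933 [ 0.568 -0.26   0.008] [ 0.533 -0.293  0.   ] [ 0.602 -0.223  0.017]
beaker 0.97 [376. 162.  25.  34.] 585 [ 0.704 -0.19   0.036] [ 0.669 -0.211  0.001] [ 0.72  -0.162  0.071]
timer 0.72 [252. 180.  36.  21.] 583 [0.669 0.101 0.021] [0.643 0.066 0.015] [0.696 0.134 0.025]
screw 0.57 [350. 165.  18.  20.] 184 [ 0.532 -0.063  0.169] [ 0.525 -0.08   0.145] [ 0.603 -0.031  0.232]
screw_grip 0.54 [352. 164.  19.  24.] 156 [ 0.532 -0.063  0.168] [ 0.525 -0.078  0.146] [ 0.543 -0.055  0.19 ]
spare_rack 0.65 [316. 286.  73.  68.] 2860 [ 0.72  -0.003  0.044] [ 0.675 -0.063  0.004] [0.74  0.042 0.067]
dish 0.59 [270. 185.  32.  25.] 662 [ 0.561 -0.262  0.008] [ 0.531 -0.292  0.002] [ 0.6   -0.222  0.016]
beaker 0.81 [250. 230.  33.  39.] 907 [ 0.697 -0.183  0.047] [ 0.672 -0.209  0.007] [ 0.722 -0.158  0.07 ]
timer 0.63 [380. 313.  43.  45.] 1152 [0.677 0.104 0.021] [0.647 0.068 0.007] [0.704 0.137 0.024]Traceback (most recent call last):
  File "b1.py", line 2, in <module>
    t=cv4.imread("pics/top2.png"); s=cv2.imread("pics/scene2.png")
      ^^^
NameError: name 'cv4' is not defined. Did you mean: 'cv2'?
```

```bash
python3 -c "
import cv2; s=cv2.imread('pics/scene2.png'); cv2.imwrite('pics/v4.png',cv2.resize(s[100:310,270:480],(600,600),interpolation=cv2.INTER_CUBIC))"; sed -e 's/top0/top2/;s/scene0/scene2/;s/0\.npy/2.npy/;/pics.v/d' b.py > b1.py; python3 b1.py | grep -E "scene (wing|handletop|bridge)"
```

```text
scene wingtop 42 c [522.6 -62.2] sz [21.2 11.9] ang 8.3 mean [ 0.5276 -0.0611  0.188 ] zmax 0.191
scene bridge 856 c [530.4 -77.5] sz [155.3  40.5] ang 9.5 mean [ 0.5537 -0.0699  0.1397] zmax 0.145
scene handletop 114 c [514.6  20.4] sz [14.5 32.2] ang 6.4 mean [0.5154 0.0208 0.1158] zmax 0.12
```

View pics/v4.png

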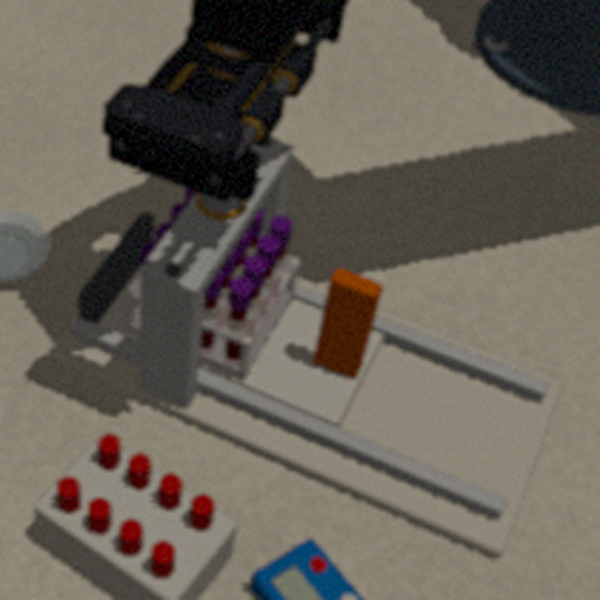

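The picture shows the rack home (handle at crop px 350,320), the gripper holding the wing above the bridge (px 220,190), and the bystanders unmoved. Tool yaw is 9.7° against the station's 9.5°, so the screw is at the quarter-turn setting.

```bash
python3 -c "
from rig import hand_in; print(hand_in())"
```

```text
the job is handed in; nothing more can be done
None
```

I slid the rack home against its end stop, turned the thumbscrew clockwise until it seated, and backed it off a quarter turn (within about a degree by the tool's angle); the gripper still holds it there, and the other things on the bench were not moved.

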